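# Start the incubation timers in order

## Task

Start the three incubation timers in the order the samples went in: tap the red key, then the blue key, then the green key, each pressed lightly down from above with a fingertip until it stays well down. Leave the yellow timer stopped, do not pick up or push the timers about, leave everything else on the bench where it is, and finish clear of everything.

Things in the scene. Friction and masses are not known exactly. Their poses are not given: they have to be found in the camera images.
- red_timer: bench timer with the red key: a loose white plastic box with a red band round its foot, 84 (its x) x 64 (its y) x 34 mm high, 0.27 kg nominal (unmeasured, may vary), standing on the bench. Origin: centre of its underside; z up. A dark display lies flat on the -x part of its top, the key stands at x = +16 mm, y = 0. A grey collar, 44 mm across, round the key reaches 36 mm above the underside.
- red_key_top (a point): centre of the top face of the red key, a flat upright disc 36 mm across. When stopped it stands 50 to 52 mm above the bench; it travels 10 mm straight down, to 42 mm. It slides against a steady friction of about 2.5 N with a cushioned stop at the bottom (it gives about 2 mm more at 20 N; 3 to 6 N is plenty to set it), does not spring back, and stays where it is left.
- red_key (a joint): how far the red key is pressed down, m: 0 = fully up, 0.010 = fully down; 0 to 0.002 = timer stopped, beyond 0.005 = timer running
- blue_timer: bench timer with the blue key: a loose white plastic box with a blue band round its foot, 84 (its x) x 64 (its y) x 34 mm high, 0.27 kg nominal (unmeasured, may vary), standing on the bench. Origin: centre of its underside; z up. A dark display lies flat on the -x part of its top, the key stands at x = +16 mm, y = 0. A grey collar, 44 mm across, round the key reaches 36 mm above the underside.
- blue_key_top (a point): centre of the top face of the blue key, a flat upright disc 36 mm across. When stopped it stands 50 to 52 mm above the bench; it travels 10 mm straight down, to 42 mm. It slides against a steady friction of about 2.5 N with a cushioned stop at the bottom (it gives about 2 mm more at 20 N; 3 to 6 N is plenty to set it), does not spring back, and stays where it is left.
- blue_key (a joint): how far the blue key is pressed down, m: 0 = fully up, 0.010 = fully down; 0 to 0.002 = timer stopped, beyond 0.005 = timer running
- green_timer: bench timer with the green key: a loose white plastic box with a green band round its foot, 84 (its x) x 64 (its y) x 34 mm high, 0.27 kg nominal (unmeasured, may vary), standing on the bench. Origin: centre of its underside; z up. A dark display lies flat on the -x part of its top, the key stands at x = +16 mm, y = 0. A grey collar, 44 mm across, round the key reaches 36 mm above the underside.
- green_key_top (a point): centre of the top face of the green key, a flat upright disc 36 mm across. When stopped it stands 50 to 52 mm above the bench; it travels 10 mm straight down, to 42 mm. It slides against a steady friction of about 2.5 N with a cushioned stop at the bottom (it gives about 2 mm more at 20 N; 3 to 6 N is plenty to set it), does not spring back, and stays where it is left.
- green_key (a joint): how far the green key is pressed down, m: 0 = fully up, 0.010 = fully down; 0 to 0.002 = timer stopped, beyond 0.005 = timer running
- yellow_timer: bench timer with the yellow key: a loose white plastic box with a yellow band round its foot, 84 (its x) x 64 (its y) x 34 mm high, 0.27 kg nominal (unmeasured, may vary), standing on the bench. Origin: centre of its underside; z up. A dark display lies flat on the -x part of its top, the key stands at x = +16 mm, y = 0. A grey collar, 44 mm across, round the key reaches 36 mm above the underside.
- yellow_key_top (a point): centre of the top face of the yellow key, a flat upright disc 36 mm across. When stopped it stands 50 to 52 mm above the bench; it travels 10 mm straight down, to 42 mm. It slides against a steady friction of about 2.5 N with a cushioned stop at the bottom (it gives about 2 mm more at 20 N; 3 to 6 N is plenty to set it), does not spring back, and stays where it is left.
- yellow_key (a joint): how far the yellow key is pressed down, m: 0 = fully up, 0.010 = fully down; 0 to 0.002 = timer stopped, beyond 0.005 = timer running
- amber_vial: bystander, loose: amber vial with black cap, 28 mm across, 55 mm high; origin at the centre of its underside
- white_bottle: bystander, loose: white bottle, 50 mm across, 95 mm high; origin at the centre of its underside
- tube_rack: bystander, loose: red rack 50 (x) x 110 (y) mm holding four capped tubes, 70 mm high over the caps; origin at the centre of its underside
- beaker: bystander, loose: empty glass beaker, 60 mm across, 70 mm high; origin at the centre of its underside
- pipette: bystander, loose: white hand pipette lying flat on the bench on the robot's side of the timers, about 235 mm long along its x (from -55 to +180 mm), 22 mm thick; origin at bench level under its barrel
Things that resemble listed ones, but are neither listed nor needed, are in the scene too. What is shaped like the green_timer but pink is not meant. Leave any pink look-alike of the blue_timer alone.

How it is judged (in metres and radians):
On the way, in this order (a step that is already met when the one before it is completed fails the run):
1. the red key is down (more than 5 mm of its 10 mm) (value of joint red_key above 0.005 m), for 0.05 s.
2. the blue key is down (more than 5 mm of its 10 mm) (value of joint blue_key above 0.005 m), for 0.05 s.
3. the green key is down (more than 5 mm of its 10 mm) (value of joint green_key above 0.005 m), for 0.05 s.
At the end, for the whole second after the job is handed in: the red, blue and green keys are each down by more than 5 mm, the yellow key by less than 3 mm; every timer stands still and level (0.1 rad) within 20 mm of where it began, and every bystander within 30 mm (value of joint each of red_key, blue_key, green_key above 0.005 m and value of joint yellow_key below 0.003 m and distance of each of red_timer, blue_timer, green_timer, yellow_timer from where it was at the start of the episode below 0.02 m and angle between each of red_timer, blue_timer, green_timer, yellow_timer's own z axis and vertical below 0.1 rad and linear speed of each of red_timer, blue_timer, green_timer, yellow_timer below 0.02 m/s and distance of each of amber_vial, white_bottle, tube_rack, beaker, pipette from where it was at the start of the episode below 0.03 m); the robot touches nothing.
It fails at once if a timer or its key is pressed or struck with more than 25 N (contact force between any of red_timer, blue_timer, green_timer, yellow_timer and the fingers above 25 N or contact force between any of red_timer, blue_timer, green_timer, yellow_timer and the arm above 25 N).
It fails at once if a timer is lifted, tipped or pushed about (8 mm up, 0.2 rad, 20 mm) (height (world z) of any of red_timer, blue_timer, green_timer, yellow_timer above 0.008 m or angle between any of red_timer, blue_timer, green_timer, yellow_timer's own z axis and vertical above 0.2 rad or distance of any of red_timer, blue_timer, green_timer, yellow_timer from where it was at the start of the episode above 0.02 m).
It fails at once if the yellow timer is started (value of joint yellow_key above 0.003 m).
It fails at once if another thing on the bench is moved by more than 30 mm or tipped over (distance of any of amber_vial, white_bottle, tube_rack, beaker, pipette from where it was at the start of the episode above 0.03 m or angle between any of amber_vial, white_bottle, tube_rack, beaker's own z axis and vertical above 0.35 rad).
It also fails if it takes over 51 s, if anything falls off the work surface, if the arm or the gripper's body presses on something with over 40 N, if the wrist force passes 120 N, or if a joint passes its speed limit or range.

## Robot

A 6-joint arm with a two-finger parallel gripper is mounted at the origin on the work surface. World frame = base frame: x ahead of the robot, y to its left, z up, the work surface at z = 0. Lengths are in m, angles in degrees, forces in N, time in s.
With the tool pointing down it reaches from about 0.25 to 0.725 m from the base axis. Payload 9.7 kg.
Tool frame: the origin (TCP) lies midway between the tips of the shut fingers; the grasp point (between the pads) lies bot.grasp_offset behind it (bot.grasp_offset is the distance from the TCP to the grasp point, in m); x points along the fingers, y is the direction in which the jaws open and shut, and the axes are right-handed (so a half turn about x gives the same grasp; the last joint's range is limited). The gripper opens to 85 mm and grips with 20 to 120 N. Pads are 22 mm wide; open, the fingers measure 114 mm over their backs; the gripper's body (76 mm by 85 mm) begins 54 mm behind the grasp point. The pads swing forward as they close: fully open they stand 13 mm farther back than shut.
Start: joints at [-74.427, 4.979, 10.078, 95.1, 0, 90], TCP at [0.148, -0.53, 0.231] pointing down, gripper open.
Joint ranges: [-179.16, 179.16], [-48.56, 103.87], [-65.8, 70.77], [-126.05, 130.52], [-82.76, 87.17], [-180, 180]. Speed limits (degrees/s): [127.2, 127.2, 147.25, 180, 180, 180].

## Interface

Orientations are given as [roll, pitch, yaw] about the fixed x, y, z axes, in that order (R = Rz(yaw) Ry(pitch) Rx(roll)).
In Python, from workcell import status, camera, bot gives the robot as it stands.
- The arm moves only by the shell command python3 -m jog 'ROWS' [OPENING] [FORCE]. ROWS is text: rows parted by semicolons, each of 4 numbers parted by spaces: the shift along the tool's x, y, z in mm, then the turn about the tool's x in degrees. A call has exactly 8 rows; each row is the pose to reach, as a shift and turn from the pose commanded when the call began, along the tool's axes at that moment; what a row does not reach only later rows make up. A row lasts 1/8 s, in which the tool goes at most 62.5 mm and 10.7 degrees, less where a joint would pass 70% of its speed; a pose out of reach is approached as far as the arm can. A call with a gripper value outside its range is refused whole. OPENING is the opening, from 0 (shut) to 1 (fully open), set as the call begins (- or left out, the last holds). The fingers move at their own pace and stop on an object; FORCE is the grip in N (left out, the last holds). Time passes only in rows, so rows that repeat a pose let the fingers close, or fill a call up. It gives the time, the measured TCP pose, the force and the opening at its end, in the units of the state.
- status.get_obs(): the state, without advancing time (a new reading comes with each control period).
- camera(name): name is "scene" or "top" or "wrist"; returns a dict with "color" (480x640x3 uint8, red, green, blue), "vfov" (degrees; the focal length in pixels is half the picture's height over the tangent of half this angle, whatever the lens; pixels are square), "cx", "cy" (the principal point, pixels), "D" ([k1, k2, p1, p2, k3] as OpenCV has them; the pictures are not rectified), "rvec" (rotation vector, rad) and "tvec" (3), from world to camera coordinates, as OpenCV has them. Camera axes: x right, y down, z forward; pixel columns grow to the right and rows downward; lengths in m; the calibration is good to about 2 mm. A picture is of the moment at which its call begins. There is no depth.
- bot.job_done(): hands the job in, once; it reports no verdict.
The state is a dict: "time": time; "q": joint angles; "qd": joint speeds; "joint_efforts": joint torques, N m; "ee_pos": TCP position; "tcp_rot": TCP orientation; "wrist_force": force on the tool from outside, world axes, zero at the start; "torque": the same for the moment, N m; "opening": finger opening in m.
Only numpy, scipy, OpenCV 4.12 (cv2) and the standard library are available. Lean on these libraries where they do the work, as an engineer would, in place of code of your own. Each camera call takes 0.05 s, during which the arm holds its last target. There are 200 camera calls.

## Working session

There is one attempt and no reset: what is moved stays moved. The work goes in short steps, Python scripts to look and compute and a shell command to move; the robot and the scene stay as the last step left them, time stands still between calls to the robot, and variables do not carry over. Pictures are saved under pics/ and viewed, about 8 in all and at most 12, crops included, and the job is handed in when it is done.

```bash
mkdir -p pics; ls; python3 - <<'E'
from workcell import status,camera,bot
import cv2
for n in ("top","scene"):
    c=camera(n); cv2.imwrite(f"pics/{n}0.png",c["color"][:,:,::-1])
    print(n,{k:c[k] for k in c if k!="color"})
print(status.get_obs(), bot.grasp_offset)
E
```

```text
pics
top {'vfov': 51.21423063422771, 'cx': 316.7122577785877, 'cy': 249.12375181857593, 'D': array([-0.10965599,  0.        ,  0.        ,  0.        ,  0.        ]), 'rvec': array([ 2.13090032, -2.13770443,  0.14048922]), 'tvec': array([0.01411253, 0.54558511, 1.03827933])}
scene {'vfov': 53.582639653542806, 'cx': 311.5780976254544, 'cy': 248.21214699585397, 'D': array([-0.05162892,  0.        ,  0.        ,  0.        ,  0.        ]), 'rvec': array([ 1.17181801,  2.20607181, -1.06609496]), 'tvec': array([ 0.28849425, -0.21429763,  1.27924452])}
{'time': 0.1, 'q': array([-7.44260913e+01,  5.00667754e+00,  1.00377409e+01,  9.50998976e+01,
        2.07453613e-03,  8.99995234e+01]), 'qd': array([ 0.09389676, -0.13914357,  0.05928478,  0.01366106, -0.03987491,
       -0.04019197]), 'joint_efforts': array([ 1.60996606e-04, -5.21560335e+01,  4.65654588e+01,  1.59210985e-02,
        3.26383690e-05, -9.64994484e-08]), 'ee_pos': array([ 0.14761621, -0.52959447,  0.23065494]), 'tcp_rot': array([-91.72674104,  89.93113448, 103.84764301]), 'wrist_force': array([ 0.2360916 ,  0.44782149, -0.23588972]), 'torque': array([-0.01711756,  0.028551  ,  0.02846357]), 'opening': 0.08541481574350442} 0.0187
```

View pics/top0.png

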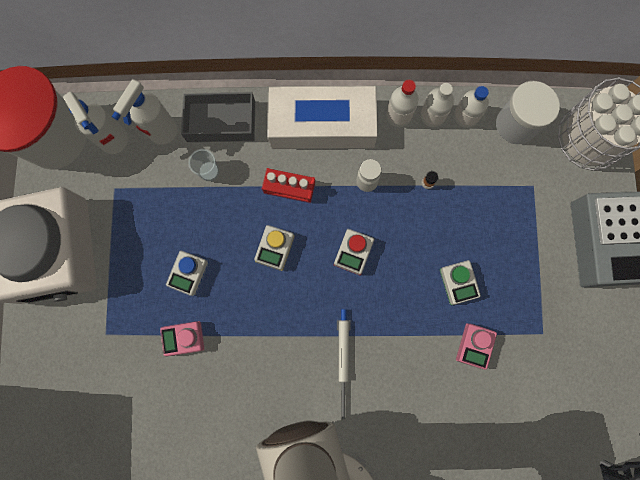

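View pics/scene0.png

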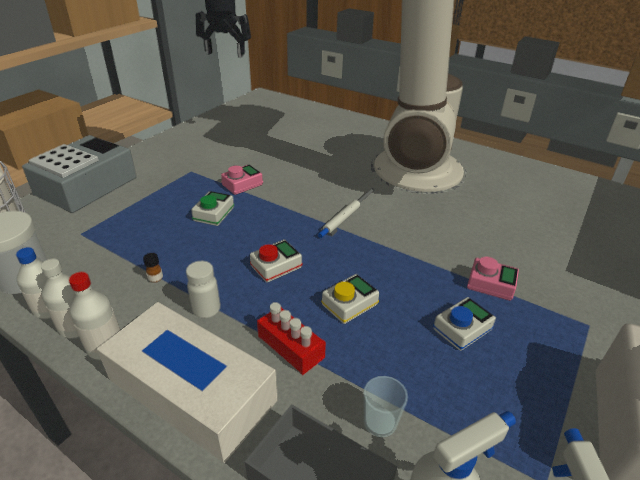

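Top view: white-bodied timers have keys at blue (188,265), yellow (276,239), red (357,243) and green (460,274). The pink look-alikes at (182,339) and (478,345) have pink bodies and pink keys, so they are not meant. Next I measure the keys in both views and make one enlarged crop to confirm which is which.

```bash
cat > h.py <<'E'
import numpy as np, cv2
from workcell import status,camera,bot
def K(c):
    f=240/np.tan(np.radians(c["vfov"]/2)); return np.array([[f,0,c["cx"]],[0,f,c["cy"]],[0,0,1.]])
def ray(c,p):
    R=cv2.Rodrigues(np.array(c["rvec"]))[0]; u=cv2.undistortPoints(np.array([[p]],float),K(c),c["D"])[0,0]
    d=R.T@[*u,1]; return -R.T@c["tvec"], d/np.linalg.norm(d)
def plane(c,p,z):
    o,d=ray(c,p); return o+d*(z-o[2])/d[2]
HUE={"red":(0,5),"blue":(112,8),"green":(65,18),"yellow":(25,7)}
def blob(c,seed,col,r=16):
    hsv=cv2.cvtColor(c["color"],cv2.COLOR_RGB2HSV).astype(int); h,w=HUE[col]
    dh=abs((hsv[...,0]-h+90)%180-90); m=((dh<=w)&(hsv[...,1]>150)&(hsv[...,2]>90)).astype(np.uint8)
    z=np.zeros_like(m); cv2.circle(z,seed,r,1,-1); m=cv2.morphologyEx(m&z,cv2.MORPH_OPEN,np.ones((3,3),np.uint8))
    n,l,s,ce=cv2.connectedComponentsWithStats(m); i=1+np.argmax(s[1:,4]); return ce[i],s[i]
E
python3 - <<'E'
from h import *
T,S=camera("top"),camera("scene")
st={"red":(357,243),"blue":(188,265),"green":(460,274),"yellow":(276,239)}
ss={"red":(268,253),"blue":(461,317),"green":(208,202),"yellow":(344,292)}
for k in st:
    a,sa=blob(T,st[k],k); b,sb=blob(S,ss[k],k)
    o1,d1=ray(T,a);o2,d2=ray(S,b)
    t=np.linalg.lstsq(np.c_[d1,-d2],o2-o1,rcond=None)[0]; p,q=o1+d1*t[0],o2+d2*t[1]
    print(k,a.round(1),sa,b.round(1),sb,"tri",((p+q)/2).round(4),"gap",np.linalg.norm(p-q).round(4),"top@.051",plane(T,a,.051).round(4),"scene@.051",plane(S,b,.051).round(4))
im=cv2.resize(T["color"][225:375,150:510],None,fx=2.2,fy=2.2,interpolation=cv2.INTER_CUBIC)
cv2.imwrite("pics/crop1.png",im[:,:,::-1])
E
```

```text
red [356.7 242.7] [349 235  16  16 210] [268.4 252.3] [259 245  19  16 254] tri [ 0.5588 -0.0741  0.045 ] gap 0.0007 top@.051 [ 0.5576 -0.0734  0.051 ] scene@.051 [ 0.5647 -0.0696  0.051 ]
blue [186.1 264.8] [179 258  15  15 184] [462.3 315.5] [452 306  21  21 315] tri [0.5116 0.2952 0.0465] gap 0.0008 top@.051 [0.5112 0.2935 0.051 ] scene@.051 [0.5162 0.2962 0.051 ]Traceback (most recent call last):
  File "<stdin>", line 6, in <module>
  File "h.py", line 15, in blob
    n,l,s,ce=cv2.connectedComponentsWithStats(m); i=1+np.argmax(s[1:,4]); return ce[i],s[i]
                                                      ~~~~~~~~~^^^^^^^^^
    return _wrapfunc(a, 'argmax', axis=axis, out=out, **kwds)
    return bound(*args, **kwds)
ValueError: attempt to get argmax of an empty sequence
```

```bash
python3 - <<'E'
from h import *
import h
T,S=camera("top"),camera("scene")
g=cv2.cvtColor(T["color"],cv2.COLOR_RGB2HSV); print("green hsv",g[274,460],"yellow",g[239,276])
h.HUE["green"]=(int(g[274,460][0]),10)
src=open("h.py").read().replace('"green":(65,18)','"green":(%d,10)'%g[274,460][0]); open("h.py","w").write(src)
for k,a0,b0 in (("green",(460,274),(208,202)),("yellow",(276,239),(344,292))):
    a,sa=blob(T,a0,k); b,sb=blob(S,b0,k)
    o1,d1=ray(T,a);o2,d2=ray(S,b)
    t=np.linalg.lstsq(np.c_[d1,-d2],o2-o1,rcond=None)[0]; p,q=o1+d1*t[0],o2+d2*t[1]
    print(k,a.round(1),sa,b.round(1),sb,"tri",((p+q)/2).round(4),"gap",np.linalg.norm(p-q).round(4),"top@.051",plane(T,a,.051).round(4))
for n,p in (("bottle",(369,166)),("vial",(431,177)),("rack",(289,181)),("pip tip",(346,312)),("beaker",(203,163))): print(n,plane(T,p,.07).round(3))
im=cv2.resize(T["color"][225:375,150:510],None,fx=2.2,fy=2.2,interpolation=cv2.INTER_CUBIC)
cv2.imwrite("pics/crop1.png",im[:,:,::-1])
E
```

```text
green hsv [ 67 138 118] yellow [ 23 161 196]Traceback (most recent call last):
  File "<stdin>", line 8, in <module>
  File "h.py", line 15, in blob
    n,l,s,ce=cv2.connectedComponentsWithStats(m); i=1+np.argmax(s[1:,4]); return ce[i],s[i]
                                                      ~~~~~~~~~^^^^^^^^^
    return _wrapfunc(a, 'argmax', axis=axis, out=out, **kwds)
    return bound(*args, **kwds)
ValueError: attempt to get argmax of an empty sequence
```

```bash
sed -i 's/>150)/>115)/' h.py; python3 - <<'E'
from h import *
T,S=camera("top"),camera("scene")
im=cv2.resize(T["color"][225:375,150:510],None,fx=2.2,fy=2.2,interpolation=cv2.INTER_CUBIC)
cv2.imwrite("pics/crop1.png",im[:,:,::-1])
for k,a0,b0 in (("red",(357,243),(268,253)),("blue",(188,265),(461,317)),("green",(460,274),(208,202)),("yellow",(276,239),(344,292))):
    a,sa=blob(T,a0,k,13); b,sb=blob(S,b0,k,13)
    o1,d1=ray(T,a);o2,d2=ray(S,b)
    t=np.linalg.lstsq(np.c_[d1,-d2],o2-o1,rcond=None)[0]; p,q=o1+d1*t[0],o2+d2*t[1]
    print(k,a.round(1),sa,b.round(1),sb,"tri",((p+q)/2).round(4),"gap",np.linalg.norm(p-q).round(4),"top@.051",plane(T,a,.051).round(4))
for n,p in (("bottle",(369,166)),("vial",(431,177)),("rack",(289,181)),("pip tip",(346,312)),("beaker",(203,163))): print(n,plane(T,p,.07).round(3))
E
```

```text
red [356.5 242.7] [349 235  16  16 217] [268.4 252.6] [259 245  19  17 267] tri [ 0.559  -0.0738  0.0445] gap 0.001 top@.051 [ 0.5577 -0.073   0.051 ]
blue [186.  264.7] [179 257  15  16 192] [462.3 315.6] [452 306  21  21 322] tri [0.5119 0.2954 0.0466] gap 0.0005 top@.051 [0.5115 0.2938 0.051 ]
green [460.7 274.1] [453 267  16  15 199] [209.7 200.2] [201 194  18  15 174] tri [ 0.4889 -0.2945  0.048 ] gap 0.0013 top@.051 [ 0.489  -0.2943  0.051 ]
yellow [275.1 238.5] [267 231  17  16 218] [344.3 290.9] [335 282  20  19 333] tri [0.569  0.1017 0.0448] gap 0.0009 top@.051 [0.5677 0.1015 0.051 ]
bottle [ 0.722 -0.101  0.07 ]
vial [ 0.697 -0.235  0.07 ]
rack [0.69  0.071 0.07 ]
pip tip [ 0.41  -0.048  0.07 ]
beaker [0.733 0.26  0.07 ]
```

View pics/crop1.png

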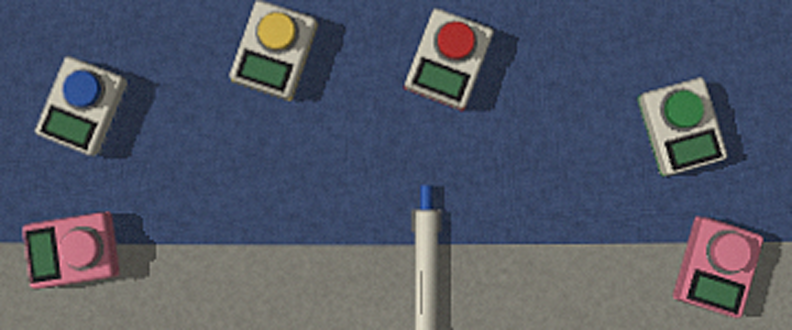

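The crop confirms the four white-bodied timers by key colour, with both pink ones set apart. The two-view gaps are ≤1.3 mm and blob heights of 45–48 mm fit (the blobs include the key side). Now the shifts in tool axes.

```bash
cat > sh.py <<'E'
import sys
from h import *
from scipy.spatial.transform import Rotation as Ro
T={"red":(.558,-.073),"blue":(.5117,.2945),"green":(.489,-.294)}
def go(k,z):
    o=status.get_obs(); R=Ro.from_euler("xyz",o["tcp_rot"],degrees=True).as_matrix()
    print("t",round(o["time"],2),"pos",o["ee_pos"].round(4),"q1,q6",o["q"][[0,5]].round(1),"open",round(o["opening"],3),"F",o["wrist_force"].round(1),"shift mm",((R.T@(np.array([*T[k],z])-o["ee_pos"]))*1000).round(1),"axes",R.round(3).tolist())
if __name__=="__main__": go(sys.argv[1],float(sys.argv[2]))
E
python3 sh.py red .13
```

```text
t 0.4 pos [ 0.1477 -0.5298  0.2312] q1,q6 [-74.4  90. ] open 0.086 F [0.1 0.2 0.4] shift mm [ 101.2 -329.8 -517.9] axes [[-0.0, 0.268, -0.963], [0.0, -0.963, -0.268], [-1.0, -0.0, -0.0]]
```

```bash
python3 -m jog '20 -40 -60 0; 40 -80 -120 0; 60 -120 -180 0; 60 -160 -240 0; 60 -200 -310 0; 60 -240 -370 0; 60 -285 -445 0; 60 -330 -518 0' 0; python3 sh.py red .09
```

```text
time: 1.4
ee_pos: [0.4768, -0.1602, 0.172]
tcp_rot: [137.9, 90.0, -26.6]
wrist_force: [0.5, -0.5, -0.3]
opening: -0.0001
t 1.4 pos [ 0.4768 -0.1602  0.172 ] q1,q6 [-18.6 145.9] open -0.0 F [ 0.5 -0.5 -0.3] shift mm [  82.   -62.2 -101.6] axes [[0.001, 0.269, -0.963], [-0.0, -0.963, -0.269], [-1.0, 0.001, -0.001]]
```

```bash
python3 -m jog '15 -12 -20 -8; 30 -25 -40 -16; 45 -40 -62 -24; 60 -52 -85 -32; 80 -62 -102 -40; 80 -62 -102 -48; 82 -62 -102 -50; 82 -62 -102 -50'; python3 sh.py red .055
```

```text
time: 2.4
ee_pos: [0.5572, -0.075, 0.0899]
tcp_rot: [104.6, 90.0, -10.0]
wrist_force: [0.3, -0.0, 0.7]
opening: 0.0
t 2.4 pos [ 0.5572 -0.075   0.0899] q1,q6 [ -7.7 106.9] open 0.0 F [ 0.3 -0.   0.7] shift mm [34.9 -0.1 -2.2] axes [[0.0, 0.91, -0.416], [-0.0, -0.416, -0.91], [-1.0, 0.0, -0.0]]
```

```bash
python3 - <<'E'
from h import *
T=camera("top");S=camera("scene");W=camera("wrist")
def crop(c,x,y,f): return cv2.resize(c["color"][y-50:y+50,x-65:x+65],(390,300))
im=np.vstack([np.hstack([crop(T,357,243,3),crop(S,268,245,3)]),np.hstack([cv2.resize(W["color"],(400,300))[:,:390],np.zeros((300,390,3),np.uint8)])])
cv2.imwrite("pics/near1.png",im[:,:,::-1])
E
```

```text
(no output)
```

View pics/near1.png

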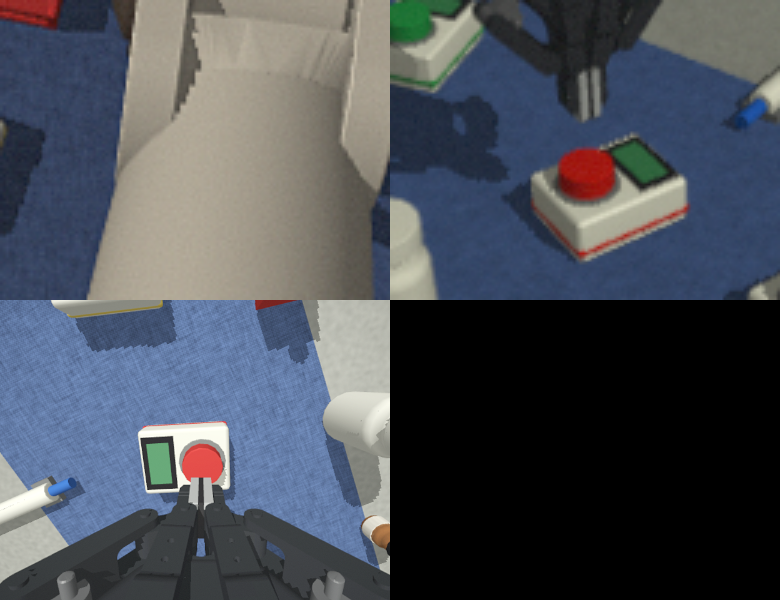

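The near view shows the shut fingertips just above the red key: scene crop tip (590,110), key (585,170), and the wrist view agrees. Next I descend to just above the key.

```bash
python3 -m jog '8 0 -1 0; 16 0 -2 0; 24 0 -2 0; 30 0 -2 0; 33 0 -2 0; 34 0 -2 0; 34 0 -2 0; 34 0 -2 0'; python3 sh.py red .0425
```

```text
time: 3.55
ee_pos: [0.5582, -0.0731, 0.056]
tcp_rot: [104.4, 90.0, -10.0]
wrist_force: [1.2, 0.0, 0.2]
opening: -0.0005
t 3.55 pos [ 0.5582 -0.0731  0.056 ] q1,q6 [ -7.5 107. ] open -0.001 F [1.2 0.  0.2] shift mm [13.5 -0.2  0. ] axes [[0.0, 0.91, -0.414], [-0.0, -0.414, -0.91], [-1.0, 0.0, -0.0]]
```

```bash
python3 -m jog '2 0 0 0; 4 0 0 0; 6 0 0 0; 8 0 0 0; 10 0 0 0; 12 0 0 0; 13 0 0 0; 13 0 0 0'
```

```text
time: 4.55
ee_pos: [0.558, -0.0731, 0.0425]
tcp_rot: [-54.2, 90.0, -168.7]
wrist_force: [0.3, 0.5, 0.2]
opening: -0.0002
```

```bash
python3 -m jog '0.5 0 0 0; 0.5 0 0 0; 1 0 0 0; 1 0 0 0; 1 0 0 0; 1 0 0 0; 1 0 0 0; 1 0 0 0'; python3 - <<'E'
from h import *
S=camera("scene");W=camera("wrist")
im=np.hstack([cv2.resize(S["color"][205:305,205:335],(390,300)),cv2.resize(W["color"][200:440,180:492],(390,300))])
cv2.imwrite("pics/near2.png",im[:,:,::-1])
E
```

```text
time: 5.55
ee_pos: [0.5581, -0.0731, 0.0419]
tcp_rot: [109.6, 90.0, -4.9]
wrist_force: [-2.2, 1.3, 5.1]
opening: -0.0001
```

View pics/near2.png

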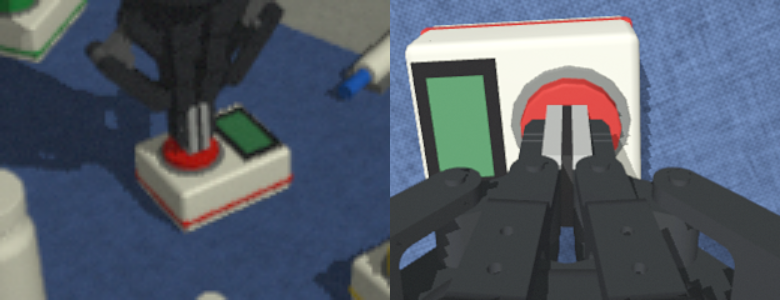

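Red is down: the key is nearly flush with the collar, with 5 N at the stop. Next I lift and cross to blue at z ≈ 0.16, above the yellow timer.

```bash
python3 -m jog '-15 0 0 0; -60 0 0 0; -120 0 0 0; -120 -30 -50 -5; -120 -65 -105 -10; -120 -100 -160 -20; -120 -135 -220 -30; -120 -170 -275 -40'; python3 sh.py blue .09
```

```text
time: 6.65
ee_pos: [0.5186, 0.2347, 0.1626]
tcp_rot: [96.2, 89.9, 22.1]
wrist_force: [1.1, -0.5, 0.9]
opening: -0.0001
t 6.65 pos [0.5186 0.2347 0.1626] q1,q6 [24.4 98.5] open -0.0 F [ 1.1 -0.5  0.9] shift mm [ 72.6   9.6 -59.4] axes [[0.001, 0.962, 0.274], [0.0, 0.274, -0.962], [-1.0, 0.001, -0.0]]
```

```bash
python3 -m jog '0 4 -25 0; 10 8 -45 0; 30 10 -59 0; 50 10 -59 0; 70 10 -59 0; 72 10 -59 0; 72 10 -59 0; 72 10 -59 0'; python3 sh.py blue .056
```

```text
time: 7.65
ee_pos: [0.5133, 0.2922, 0.0906]
tcp_rot: [103.4, 89.9, 28.9]
wrist_force: [-0.7, -0.3, -0.1]
opening: 0.0002
t 7.65 pos [0.5133 0.2922 0.0906] q1,q6 [ 29.7 104.1] open 0.0 F [-0.7 -0.3 -0.1] shift mm [34.6 -0.9 -2.6] axes [[0.001, 0.963, 0.268], [0.001, 0.268, -0.963], [-1.0, 0.001, -0.0]]
```

```bash
python3 -m jog '8 -1 -2 0; 16 -1 -2 0; 24 -1 -2 0; 30 -1 -2 0; 33 -1 -2 0; 34 -1 -2 0; 34 -1 -2 0; 34 -1 -2 0'; python3 sh.py blue .0415; python3 - <<'E'
from h import *
S=camera("scene");W=camera("wrist")
im=np.hstack([cv2.resize(S["color"][260:360,396:526],(390,300)),cv2.resize(W["color"][200:440,180:492],(390,300))])
cv2.imwrite("pics/near3.png",im[:,:,::-1])
E
```

```text
time: 8.65
ee_pos: [0.5115, 0.294, 0.056]
tcp_rot: [104.6, 90.0, 30.2]
wrist_force: [0.3, -0.6, -0.1]
opening: -0.0001
t 8.65 pos [0.5115 0.294  0.056 ] q1,q6 [ 29.9 104.3] open -0.0 F [ 0.3 -0.6 -0.1] shift mm [14.5  0.4 -0.4] axes [[0.0, 0.963, 0.268], [0.0, 0.268, -0.963], [-1.0, 0.0, -0.0]]
```

View pics/near3.png

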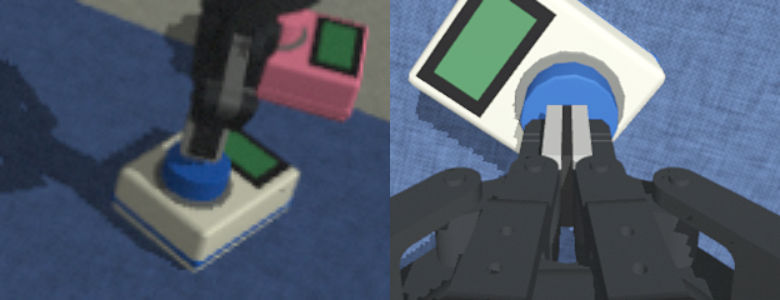

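The tip is over the blue key: wrist crop tip (568,110) on a disc centred near (570,110), white body. Pressing now.

```bash
python3 -m jog '2 0 0 0; 4 0 0 0; 6 0 0 0; 8 0 0 0; 10 0 0 0; 12 0 0 0; 13.5 0 0 0; 14.5 0 0 0'; python3 -m jog '0 0 0 0; 0 0 0 0; 0 0 0 0; 0 0 0 0; -15 0 0 0; -50 0 0 0; -100 0 0 0; -120 0 0 0'; python3 sh.py green .16
```

```text
time: 9.75
ee_pos: [0.5113, 0.2939, 0.0415]
tcp_rot: [98.0, 90.0, 23.6]
wrist_force: [-2.3, -1.9, 7.5]
opening: 0.0001
time: 10.75
ee_pos: [0.5122, 0.2945, 0.1653]
tcp_rot: [104.6, 89.7, 30.2]
wrist_force: [-0.0, -0.2, 0.2]
opening: -0.0001
t 10.75 pos [0.5122 0.2945 0.1653] q1,q6 [ 29.9 104.3] open -0.0 F [-0.  -0.2  0.2] shift mm [   3.9 -180.3  560.6] axes [[0.004, 0.963, 0.268], [0.002, 0.268, -0.963], [-1.0, 0.004, -0.001]]
```

Blue met the stop at 7.5 N with the tip at 41.5 mm, so it is down. Crossing to green at height.

```bash
python3 -m jog '2 -15 50 0; 2 -35 105 0; 2 -55 165 0; 2 -72 225 0; 2 -90 280 0; 2 -108 335 0; 2 -126 390 0; 2 -142 440 0'; python3 sh.py green .09
```

```text
time: 11.75
ee_pos: [0.4924, -0.1701, 0.1602]
tcp_rot: [55.2, 89.9, -19.3]
wrist_force: [1.3, 0.5, 0.3]
opening: -0.0003
t 11.75 pos [ 0.4924 -0.1701  0.1602] q1,q6 [-19.1  55.4] open -0.0 F [1.3 0.5 0.3] shift mm [ 70.3 -36.6 118.4] axes [[0.001, 0.963, 0.268], [-0.0, 0.268, -0.963], [-1.0, 0.001, 0.001]]
```

```bash
python3 -m jog '0 -15 45 0; 0 -27 90 0; 10 -37 118 0; 30 -37 118 0; 50 -37 118 0; 70 -37 118 0; 70 -37 118 0; 70 -37 118 0'; python3 sh.py green .056
```

```text
time: 12.75
ee_pos: [0.489, -0.2919, 0.0905]
tcp_rot: [43.3, 89.9, -31.2]
wrist_force: [-0.7, -0.5, -0.2]
opening: -0.0001
t 12.75 pos [ 0.489  -0.2919  0.0905] q1,q6 [-30.8  43.6] open -0.0 F [-0.7 -0.5 -0.2] shift mm [34.5 -0.6  2. ] axes [[0.001, 0.963, 0.268], [-0.001, 0.268, -0.963], [-1.0, 0.001, 0.001]]
```

```bash
python3 -m jog '8 -0.5 2 0; 16 -0.5 2 0; 24 -0.5 2 0; 30 -0.5 2 0; 33 -0.5 2 0; 34 -0.5 2 0; 34 -0.5 2 0; 34 -0.5 2 0'; python3 sh.py green .0415; python3 - <<'E'
from h import *
S=camera("scene");W=camera("wrist")
im=np.hstack([cv2.resize(S["color"][150:250,145:275],(390,300)),cv2.resize(W["color"][200:440,180:492],(390,300))])
cv2.imwrite("pics/near4.png",im[:,:,::-1])
E
```

```text
time: 13.75
ee_pos: [0.4888, -0.2938, 0.0555]
tcp_rot: [41.6, 90.0, -32.9]
wrist_force: [-0.1, -0.4, 0.4]
opening: -0.0
t 13.75 pos [ 0.4888 -0.2938  0.0555] q1,q6 [-31.   43.4] open -0.0 F [-0.1 -0.4  0.4] shift mm [14.   0.1  0.2] axes [[0.0, 0.963, 0.268], [-0.0, 0.268, -0.963], [-1.0, 0.0, 0.0]]
```

View pics/near4.png

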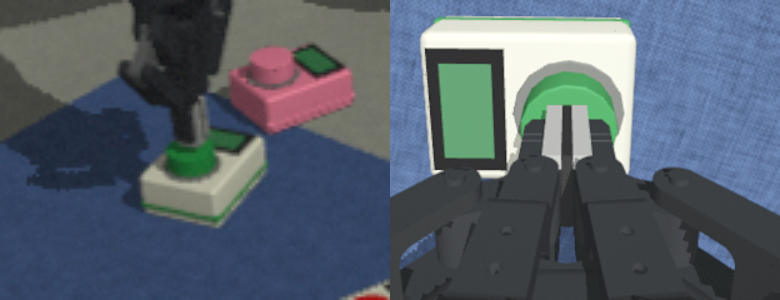

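The tip is centred on the green key of the white timer: wrist crop tip (567,110). The pink one is well clear. I press, lift, then back off towards the starting side at height.

```bash
python3 -m jog '2 0 0 0; 4 0 0 0; 6 0 0 0; 8 0 0 0; 10 0 0 0; 12 0 0 0; 13 0 0 0; 14 0 0 0'; python3 -m jog '0 0 0 0; 0 0 0 0; 0 0 0 0; 0 0 0 0; -15 0 0 0; -50 0 0 0; -100 0 0 0; -150 0 0 0'; python3 -m jog '0 -40 30 0; 0 -80 60 0; 0 -120 90 0; 0 -160 120 0; 0 -200 150 0; 0 -200 150 0; 0 -200 150 0; 0 -200 150 0'; python3 - <<'E'
from h import *
T,S=camera("top"),camera("scene")
cv2.imwrite("pics/end.png",S["color"][130:430,110:560][:,:,::-1].repeat(1,0))
for k,a0 in (("red",(357,243)),("blue",(187,265)),("green",(460,274)),("yellow",(276,239))):
    a,sa=blob(T,a0,k,13); print(k,a.round(1),"z.042",plane(T,a,.042).round(4),"z.051",plane(T,a,.051).round(4))
print(status.get_obs()["wrist_force"].round(1),status.get_obs()["time"])
E
```

```text
time: 14.85
ee_pos: [0.4887, -0.2937, 0.0415]
tcp_rot: [59.9, 90.0, -14.5]
wrist_force: [-2.5, 2.3, 8.2]
opening: 0.0004
time: 15.85
ee_pos: [0.4886, -0.2936, 0.1934]
tcp_rot: [39.2, 90.0, -35.2]
wrist_force: [-0.1, -0.4, -0.4]
opening: -0.0003
time: 16.85
ee_pos: [0.3371, -0.4912, 0.1916]
tcp_rot: [53.2, 90.0, -21.1]
wrist_force: [0.1, -0.1, 0.0]
opening: -0.0001
red [356.6 243.4] z.042 [ 0.5576 -0.0736  0.042 ] z.051 [ 0.5562 -0.0731  0.051 ]
blue [187.  265.2] z.042 [0.5114 0.2942 0.042 ] z.051 [0.5103 0.2916 0.051 ]
green [459.8 274.2] z.042 [ 0.4896 -0.2948  0.042 ] z.051 [ 0.4887 -0.2924  0.051 ]
yellow [275.1 238.5] z.042 [0.5692 0.1024 0.042 ] z.051 [0.5677 0.1015 0.051 ]
[-0.2 -0.5 -0.2] 16.95
```

View pics/end.png

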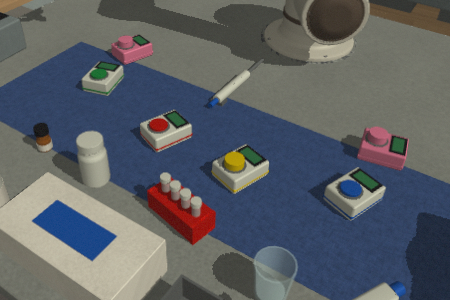

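The final picture shows red (158,125), blue (350,188) and green (98,74) flush with their collars. Yellow (234,160) still stands up, nothing has been displaced, and the arm is clear. Handing in.

```bash
python3 -c "from workcell import bot; print(bot.job_done())"
```

```text
the job is handed in; nothing more can be done
None
```

I pressed the red, then blue, then green key straight down with the shut fingertips. Each went to its stop at about 42 mm, with about 5, 7.5 and 8 N vertical force on the wrist. I then lifted, backed off to (0.34, -0.49, 0.19) and handed the job in at about 17 s.

**Last checks:**
- **Keys:** the final scene picture shows red, blue and green flush with their collars, and yellow still standing up.
- **Positions:** from the top camera, the three pressed keys lie within about 1 mm of where they started, taking their tops at 42 mm. The yellow key has not moved. I judged the bystanders by eye only, and they look unmoved.
- **Robot:** wrist force was near zero at the end, so it is touching nothing.

No check failed or disagreed. After red's first press to 42.5 mm the force read near zero, so I pushed 1 mm further to feel the stop. Three early measuring scripts had also failed or stopped partway because of a colour threshold, which I fixed before moving the arm.

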